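# Load a die plate into the sprung holder against its stops

## Task

Lift the die plate (the one with the black handle block) off the top of the pile, lay it flat on the holder's sprung bed, square to the stops but clear of both of them, and let go. Then press it down against the springs and slide it back under the lip until it is home against the long back stop, and after that slide it along the back stop until it is home against the end stop. Finally swing the keeper bar fully shut along the plate's front edge, leaving the plate home against both stops and the rest of the pile and the bench things where they are.

Things in the scene. Friction and masses are not known exactly. Their poses are not given: they have to be found in the camera images.
- plate_grip (a point): Die plate: aluminium slab 100 x 140 x 16 mm (its x, y, z), about 0.65 kg, with a black handle block 24 x 60 x 30 mm upright on the middle of its top; same after a half turn. This point: centre of the handle block, 31 mm above the slab's underside, 15 mm above its flat top. z up, y along the 140 mm. Starts on top of the pile, underside 44 mm above the table.
- holder: Die holder fixed to the table, steel base 175 x 240 x 12 mm. Origin: on the table exactly under the centre of the plate when home. x points to the long back stop, y to the end stop, z up; a home plate has its own x and y along these (or half a turn round).
- back_stop (a point): Middle of the back stop's face, at holder x = 50, y = -5 mm, 30 mm above the table. The face runs from holder y = -80 to 70 mm; the stop's top is at 62 mm. A lip overhangs the face by 8 mm (to holder x = 42 mm); the lip's underside is 41 mm and its top 51 mm above the table.
- end_stop (a point): Middle of the end stop's face, at holder x = -5, y = 70 mm, 40 mm above the table. The face runs from holder x = -40 to 30 mm; the block is 18 mm thick and its top is at 54 mm. It has no lip.
- bed_top (a point): Grey sprung bed: point on its top above the holder's origin. Flat plate, holder x -69 to 45, y -106 to 66 mm; stays level, sinks 10 mm straight down: top at 30 mm when up (also under the plate's weight), 20 mm bottomed. A plate on the raised bed is 5 mm too high for the lip. Pressed down 5 to 10 mm (6 to 12 N) it slides under; let go there, it rises to the lip and stays held, underside at 25 mm.
- keeper (a joint): Keeper bar: swings level about an upright pivot at holder x = -62, y = 95 mm. 0 rad = open, bar along holder -x from the pivot; grows anticlockwise seen from above; 1.57 = shut on its stop, bar along holder -y, 4 mm in front of the home plate. Starts at 0 to 0.3; about 1 N at the post moves it, stays where left. Bar 95 mm long, 16 mm wide, 24 to 40 mm above the table.
- keeper_post (a point): Upright black round post on the keeper bar, 16 mm diameter, 80 mm from the pivot, top 92 mm above the table; this point is on its axis, 72 mm above the table. Push it to swing the bar.
- skid: Wooden skid fixed to the table under the pile, 150 x 190 x 20 mm; origin under its centre.
- blank0: Lower blank plate of the pile, plain aluminium 110 x 150 x 12 mm, loose, origin at the centre of its underside.
- blank1: Upper blank plate of the pile, directly under the die plate, plain aluminium 110 x 150 x 12 mm, loose, origin at the centre of its underside.
- roll_a: Bystander: white film roll standing on end, 84 mm diameter, 110 mm tall.
- roll_b: Bystander: cream paper roll standing on end, 100 mm diameter, 90 mm tall.
- tape: Bystander: flat roll of tape lying down, 100 mm diameter, 24 mm tall.
- core: Bystander: cardboard core tube standing, 86 mm diameter, 120 mm tall.
- wrench: Bystander: steel wrench lying flat, 190 mm long.
- spray: Bystander: white bottle standing, 64 mm diameter, 170 mm tall.
- scraper: Bystander: flat scraper with a handle, 200 mm long, lying.
- plate: The same die plate; origin at the centre of the slab's underside.
There are look-alikes about, which are no part of the job. There is more than one size of the plate; the job needs the larger.

How it is judged:
By the outcome, as a careful person would: the job done as asked, in the order asked, and still so for the second after the job is handed in, with the robot touching nothing.
It also fails if it takes over 64 s, if anything falls off the work surface, if the arm or the gripper's body presses on something with over 40 N, if the wrist force passes 120 N, or if a joint passes its speed limit or range.

## Robot

A 7-joint arm with a two-finger parallel gripper is mounted at the origin on the work surface. World frame = base frame: x ahead of the robot, y to its left, z up, the work surface at z = 0. Lengths are in m, angles in rad, forces in N, time in s.
With the tool pointing down it reaches from about 0.4 to 0.85 m from the base axis. Payload 4.5 kg.
Tool frame: the origin (TCP) lies at the very end of the fingers, on their centre line; the grasp point (between the pads) lies 19 mm behind it; y points along the fingers, x is the direction in which the jaws open and shut, and the axes are right-handed (so a half turn about y gives the same grasp; the last joint's range is limited). The gripper opens to 88 mm and grips with 3 to 60 N. Pads are 18 mm wide; open, the fingers measure 123 mm over their backs; the gripper's body (75 mm by 187 mm) begins 45 mm behind the grasp point.
Start: joints at [-1.199, 0.689, -0.195, 1.565, 0.157, 0.902, -0.215], TCP at [0.207, 0.59, 0.199] pointing down, gripper open.
Joint ranges: [-3.01, 3.01], [-0.46, 2.08], [-1.47, 1.51], [0.13, 2.56], [-1, 4.14], [0.04, 2.09], [-2.66, 2.66]. Speed limits (rad/s): [2.57, 2.57, 3.14, 3.14, 3.14, 3.14, 3.14].

## Interface

Orientations are given as a unit quaternion [x, y, z, w].
In Python, from plant import r gives the robot as it stands.
- The arm moves only by the shell command python3 -m inch 'ROWS' [OPENING] [FORCE]. ROWS is JSON, a list of rows, each a list of 6 numbers: the shift along the tool's x, y, z in mm, then the turn, a rotation vector about the tool's x, y, z in rad. In form: [[x, y, z, ax, ay, az], ...]. A call has 1 to 12 rows; each row shifts and turns the commanded pose from where the row before left it, along the tool's axes as they then stand; what a row does not reach is not made up. A row lasts 1/12 s, in which the tool goes at most 41.7 mm and 7.16 degrees, less where a joint would pass 70% of its speed; a pose out of reach is approached as far as the arm can. A call is refused whole if a number of a shift passes 41.7 or a number of a turn 0.125, either way. A call with a gripper value outside its range is refused whole. OPENING is the finger opening in mm, from 0 to 88.1, set as the call begins (- or left out, the last holds). The fingers move at their own pace and stop on an object; FORCE is the grip in N (left out, the last holds). Time passes only in rows, so rows that do not move let the fingers close. It gives the time, the measured TCP pose, the force and the opening at its end, in the units of the state.
- r.get_state(): the state, without advancing time (a new reading comes with each control period).
- r.snapshot(name): name is "scene" or "top" or "wrist"; returns a dict with "img" (420x560x3 uint8, red, green, blue), "range_z" (420x560 float32, m along the optical axis (not along the pixel's ray), 0 where there is no reading), "mtx" (3x3 intrinsics, pixels), "camera_from_world" (4x4, takes a point from world to camera coordinates); the wrist camera has in their place "tool_from_camera" (4x4, takes a point from camera to tool coordinates, whose origin is the TCP and whose axes are the tool frame's). Camera axes: x right, y down, z forward; pixel columns grow to the right and rows downward; lengths in m; the calibration is good to about 2 mm. A picture is of the moment at which its call begins: read the wrist's pose just before it.
- r.finish_job(): hands the job in, once; it reports no verdict.
The state is a dict: "clock": time; "q": joint angles; "qd": joint speeds; "joint_torque": joint torques, N m; "tool_pos": TCP position; "eef_rot": TCP orientation; "contact_force": force on the tool from outside, world axes, zero at the start; "moment": the same for the moment, N m; "opening": opening from 0.0 (shut) to 1.0 (fully open).
Only numpy, scipy, OpenCV 4.12 (cv2) and the standard library are available. Lean on these libraries where they do the work, as an engineer would, in place of code of your own. Each camera call takes 0.05 s, during which the arm holds its last target.

## Working session

There is one attempt and no reset: what is moved stays moved. The work goes in short steps, Python scripts to look and compute and a shell command to move; the robot and the scene stay as the last step left them, time stands still between calls to the robot, and variables do not carry over. Pictures are saved under pics/ and viewed, and the job is handed in when it is done.

```bash
ls; mkdir -p pics
cat > h.py <<'E'
import numpy as np, cv2
from plant import r
from scipy.spatial.transform import Rotation as R
def tool(s=None):
    s=s or r.get_state(); T=np.eye(4); T[:3,:3]=R.from_quat(s['eef_rot']).as_matrix(); T[:3,3]=s['tool_pos']; return T
def snap(name,fn=None):
    s=r.get_state(); d=r.snapshot(name)
    d['wc']=tool(s)@d['tool_from_camera'] if name=='wrist' else np.linalg.inv(d['camera_from_world'])
    if fn: cv2.imwrite('pics/'+fn,d['img'][:,:,::-1])
    z=d['range_z'].astype(float); v,u=np.mgrid[:z.shape[0],:z.shape[1]]
    K=d['mtx']; P=np.stack([(u-K[0,2])/K[0,0]*z,(v-K[1,2])/K[1,1]*z,z],-1)
    d['P']=P@d['wc'][:3,:3].T+d['wc'][:3,3]; d['P'][z==0]=np.nan
    return d
def st():
    s=r.get_state(); print('t',round(s['clock'],2),'pos',np.round(np.array(s['tool_pos'])*1e3,1),'F',np.round(s['contact_force'],1),'M',np.round(s['moment'],2),'op',round(s['opening']*88.1,1)); print(np.round(tool(s)[:3,:3],3).tolist(), 'q',np.round(s['q'],2))
E
python3 - <<'E'
from h import *
st()
for n in ['scene','top','wrist']:
    d=snap(n,n+'0.png'); print(n,np.round(d['mtx'],1).tolist(),np.round(d['wc'],3).tolist())
    np.savez('pics/'+n+'0.npz',P=d['P'],img=d['img'],wc=d['wc'],K=d['mtx'])
E
```

```text
pics
t 0.0 pos [207.  589.  198.1] F [-0.5  1.1  1.2] M [ 0.02  0.01 -0.03] op 88.1
[[0.331, -0.0, -0.943], [0.943, -0.002, 0.331], [-0.002, -1.0, -0.0]] q [-1.2   0.69 -0.19  1.57  0.16  0.9  -0.22]
scene [[408.8, 0.0, 281.5], [0.0, 408.8, 206.2], [0.0, 0.0, 1.0]] [[0.091, 0.74, -0.666, 1.22], [0.996, -0.057, 0.073, -0.128], [0.016, -0.67, -0.742, 0.86], [0.0, 0.0, 0.0, 1.0]]
top [[406.9, 0.0, 273.7], [0.0, 406.9, 213.0], [0.0, 0.0, 1.0]] [[-0.029, -0.999, 0.039, 0.446], [-1.0, 0.029, -0.004, -0.024], [0.003, -0.039, -0.999, 1.177], [0.0, 0.0, 0.0, 1.0]]
wrist [[291.3, 0.0, 282.5], [0.0, 291.3, 208.2], [0.0, 0.0, 1.0]] [[0.33, 0.901, 0.283, 0.134], [0.944, -0.315, -0.1, 0.614], [-0.001, 0.3, -0.954, 0.384], [0.0, 0.0, 0.0, 1.0]]
```

View pics/scene0.png

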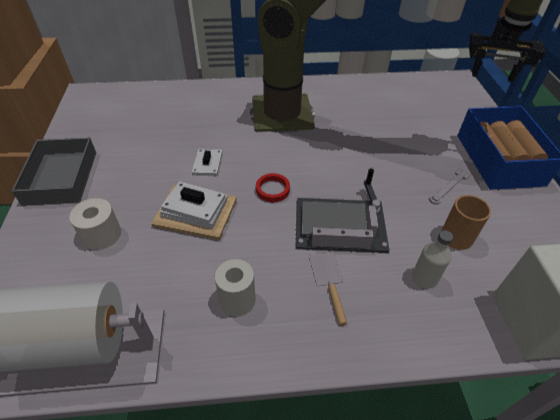

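View pics/top0.png

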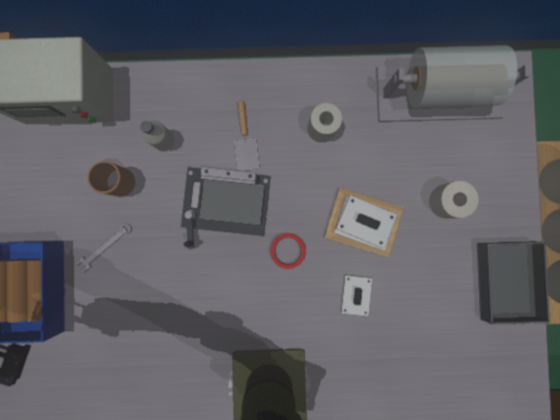

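View pics/wrist0.png

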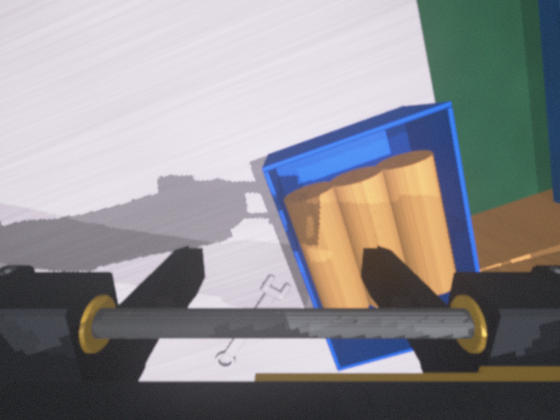

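The scene and top views show the pile (top px 368,222), the smaller look-alike plate (357,296), and the holder (227,200). The holder's back stop is at (228,174), its end stop at (195,195) and the keeper post at (188,243). The wrist view shows only the blue bin. Next I'll measure.

```bash
python3 - <<'E'
from h import *
for n in ['top','scene']:
    d=np.load(f'pics/{n}0.npz'); P=d['P'];img=d['img'].astype(int)
    print(n)
    def reg(x0,x1,y0,y1,z0,z1):
        with np.errstate(invalid='ignore'):
            return (P[...,0]>x0)&(P[...,0]<x1)&(P[...,1]>y0)&(P[...,1]<y1)&(P[...,2]>z0)&(P[...,2]<z1)
    def rect(m,t):
        p=P[m]; 
        if len(p)<8: print(t,len(p));return
        c,wh,a=cv2.minAreaRect((p[:,:2]*1000).astype(np.float32)); print(t,len(p),'c',np.round(c,1),'wh',np.round(wh,1),'a',round(a,2),'z med',round(np.median(p[:,2])*1e3,1), 'mean',np.round(p.mean(0)*1e3,1))
    # pile about
    if n=='top': 
        for u,v in [(368,222),(227,200),(228,174),(195,195),(188,243),(20,20)]: print(u,v,np.round(P[v,u]*1e3,1))
    rect(reg(.3,.6,-.4,-.1,.08,.1),'handle top')
    rect(reg(.3,.6,-.4,-.1,.052,.07),'slab')
    rect(reg(.3,.6,-.4,-.1,.01,.028),'skid')
    rect(reg(.3,.65,0,.32,.026,.034),'bed')
    rect(reg(.3,.65,0,.32,.058,.068),'backstop top')
    rect(reg(.3,.65,0,.32,.047,.0585),'lip/end')
    rect(reg(.3,.65,0,.32,.08,.1),'post')
    rect(reg(.3,.65,0,.32,.007,.017),'base')
E
python3 - <<'E'
import cv2
a=cv2.imread('pics/top0.png'); cv2.imwrite('pics/z1.png',cv2.resize(a[150:270,170:290],(720,720)[:2] and (600,600),interpolation=2))
cv2.imwrite('pics/z2.png',cv2.resize(a[170:270,310:410],(600,600),interpolation=2))
E
```

```text
top
368 222 [ 456.8 -278.9   89.2]
227 200 [530.7 102.7  32.1]
228 174 [599.6  94.5  65.5]
195 195 [545.4 188.2  54.4]
188 243 [414.7 202.8  90. ]
20 20 [1295.3  946.9 -396.5]
handle top 210 c [ 460.5 -280.6] wh [61.2 24.5] a 64.36 z med 90.3 mean [ 460.6 -279.5   90.1]
slab 1646 c [ 460.9 -280.6] wh [140.3 100.7] a 65.15 z med 60.5 mean [ 460.5 -279.2   60.4]
skid 1473 c [ 424.6 -239. ] wh [249.6 244.3] a 71.24 z med 20.5 mean [ 453.6 -267.1   20.3]
bed 2300 c [498.7 107.2] wh [212.5 185.6] a 89.32 z med 30.1 mean [526.9  92.6  30.2]
backstop top 433 c [550.8 151.5] wh [127.1 258.9] a 43.51 z med 62.3 mean [600.7  97.7  62.2]
lip/end 376 c [546.1 152.3] wh [131.2 264.6] a 42.81 z med 52.7 mean [567.1 140.9  52.9]
post 32 c [414.2 208.7] wh [14.1 14.8] a 60.21 z med 91.1 mean [414.3 207.8  90.7]
base 1504 c [491.2 145.4] wh [299.8 351.8] a 79.25 z med 12.2 mean [505.9 133.8  12.2]
scene
handle top 193 c [ 462.1 -283.1] wh [60.1 25.2] a 65.64 z med 89.2 mean [ 464.2 -282.1   88.5]
slab 1298 c [ 461.1 -281.6] wh [142.8 104.5] a 64.85 z med 59.6 mean [ 470.8 -280.9   59.6]
skid 1243 c [ 427.6 -238.6] wh [257.6 246.7] a 70.93 z med 19.6 mean [ 490.2 -265.4   19.3]
bed 1890 c [508.  110.5] wh [208.3 218.1] a 82.9 z med 29.9 mean [526.1  90.1  29.9]
backstop top 471 c [510.4 115.5] wh [147.5 226.3] a 76.67 z med 62.0 mean [597.9  97.7  62. ]
lip/end 350 c [547.8 152.7] wh [125.5 265.8] a 44.91 z med 53.3 mean [575.3 140.   53. ]
post 33 c [415.1 205.9] wh [13.9 12.1] a 50.04 z med 89.6 mean [416.6 205.6  88.2]
base 1142 c [531.2 109. ] wh [239.8 179.2] a 82.06 z med 11.9 mean [547.6 133.   11.9]
```

View pics/z1.png

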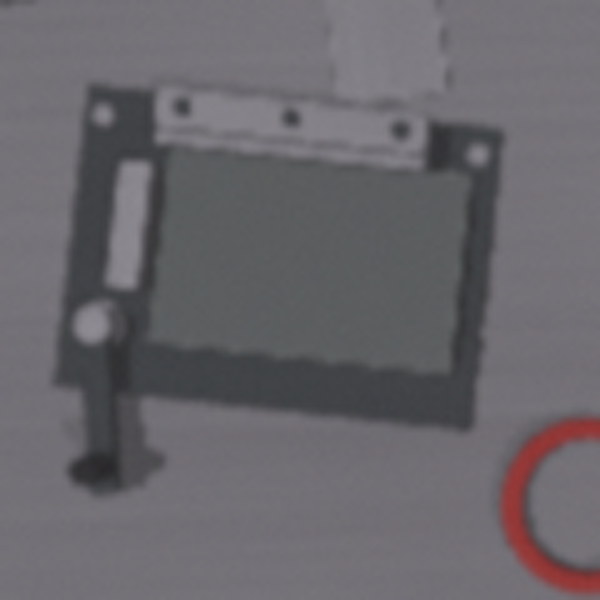

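View pics/z2.png

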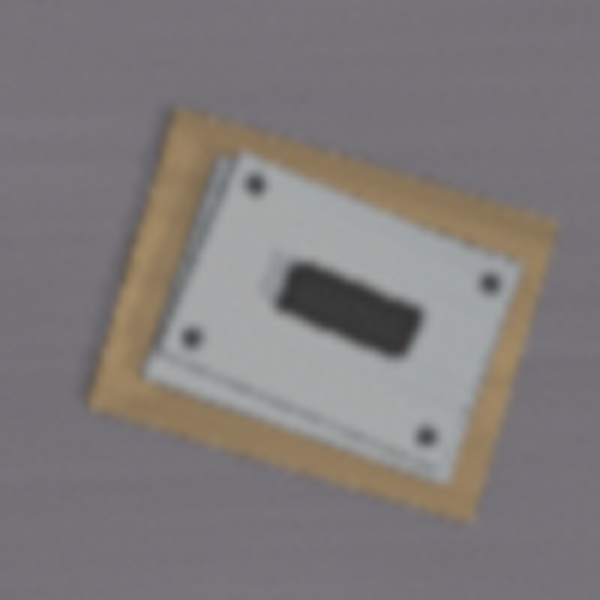

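```bash
cat > hold.py <<'E'
from h import *
def rects(P):
    out={}
    for t,z0,z1,box in [('holder',.008,.02,(.40,.66,-.05,.25)),('bed',.0275,.033,(.42,.66,-.05,.18)),('back',.0575,.067,(.56,.66,0,.2)),('end',.050,.0575,(.5,.585,.165,.21)),('lip',.048,.0555,(.56,.62,0,.165)),('post',.085,.1,(.3,.6,.1,.3))]:
        m=(P[...,0]>box[0])&(P[...,0]<box[1])&(P[...,1]>box[2])&(P[...,1]<box[3])&(P[...,2]>z0)&(P[...,2]<z1)
        n,l,s,_=cv2.connectedComponentsWithStats(m.astype(np.uint8))
        if n<2: continue
        if t!='holder': m=l==1+np.argmax(s[1:,4])
        p=P[m]; c,wh,a=cv2.minAreaRect((p[:,:2]*1000).astype(np.float32)); print(t,len(p),'c',np.round(c,1),'wh',np.round(wh,1),'a',round(a,2),'z',round(np.median(p[:,2])*1e3,1))
E
python3 - <<'E'
from hold import *
for n in ['top','scene']:
    print(n); rects(np.load(f'pics/{n}0.npz')['P'])
E
```

```text
top
holder 1653 c [531.9 111.3] wh [270.7 244.5] a 88.38 z 12.4
bed 1939 c [528.1  91.3] wh [172.3 113.4] a 82.35 z 30.1
back 431 c [602.5  96.1] wh [149.8  22.4] a 82.0 z 62.3
end 158 c [548.1 187.9] wh [18.  68.2] a 82.35 z 54.2
lip 153 c [587.5  94.8] wh [142.2   8.7] a 82.37 z 51.6
post 30 c [414.2 208.7] wh [14.1 14.8] a 60.21 z 91.4
scene
holder 1409 c [516.2  85.5] wh [290.6 203. ] a 82.43 z 12.1
bed 1607 c [527.9  89.5] wh [171.7 114.3] a 82.77 z 29.9
back 464 c [603.   94.4] wh [148.2  25.9] a 82.42 z 62.0
end 149 c [547.9 186.1] wh [18.6 71.9] a 82.73 z 53.6
lip 99 c [612.1  87.2] wh [135.2   5. ] a 82.05 z 51.4
post 25 c [415.2 205.9] wh [13.8 12.1] a 47.71 z 90.6
```

```bash
python3 -m inch '[[-24,0,-26,0,0,0],[-24,0,-26,0,0,0],[-24,0,-26,0,0,0],[-24,0,-26,0,0,0],[-24,0,-26,0,0,0],[-24,0,-26,0,0,0],[-24,0,-26,0,0,0],[-24,0,-26,0,0,0],[-24,0,-26,0,0,0],[-24,0,-26,0,0,0],[-24,0,-26,0,0,0],[-24,0,-26,0,0,0]]'
cat > go.py <<'E'
import sys
from h import *
# args: target world x y z (mm) [yaw deg of tool x]; prints tool-frame delta (translation in current axes)
a=list(map(float,sys.argv[1:])); s=r.get_state(); T=tool(s)
d=T[:3,:3].T@(np.array(a[:3])-T[:3,3]*1e3); print('delta tool',np.round(d,1),'norm',round(np.linalg.norm(d),1))
yaw=np.degrees(np.arctan2(T[1,0],T[0,0])); print('yaw',round(yaw,2))
if len(a)>3:
    t=np.radians(a[3]); Rd=np.array([[np.cos(t),0,-np.sin(t)],[np.sin(t),0,np.cos(t)],[0,-1,0]]).astype(float)
    print('turn rotvec',np.round(R.from_matrix(T[:3,:3].T@Rd).as_rotvec(),4), 'delta after turn',np.round(Rd.T@(np.array(a[:3])-T[:3,3]*1e3),1))
st()
E
python3 go.py 461 -281 180 65
```

```text
clock: 1.15
tool_pos: [0.4065, 0.2129, 0.1989]
eef_rot: [0.577, 0.409, -0.409, -0.577]
contact_force: [0.1, -0.6, -0.5]
opening: 1.005
delta tool [-448.    18.9 -215. ] norm 497.3
yaw 70.66
turn rotvec [-0.0001  0.0987 -0.0001] delta after turn [-424.6   18.9 -258.1]
t 1.15 pos [406.5 212.9 198.9] F [ 0.1 -0.6 -0.5] M [ 0.04 -0.02 -0.01] op 88.5
[[0.331, -0.0, -0.944], [0.944, -0.0, 0.331], [-0.0, -1.0, 0.0]] q [-0.41  0.48 -0.25  2.05  0.2   0.63  0.44]
```

```bash
python3 - <<'E'
from hold import *
d=snap('wrist','w1.png'); rects(d['P'])
E
python3 -m inch '[[0,0,0,0,0.0987,0],[-33,1,-20,0,0,0],[-33,1,-20,0,0,0],[-33,1,-20,0,0,0],[-33,1,-20,0,0,0],[-33,1,-20,0,0,0],[-33,1,-20,0,0,0],[-33,1,-20,0,0,0],[-33,1,-20,0,0,0],[-33,1,-20,0,0,0],[-33,1,-20,0,0,0],[-33,1,-20,0,0,0]]'
python3 go.py 461 -281 180 65
```

```text
holder 5328 c [514.7  89.3] wh [284.2 199.1] a 82.45 z 12.5
bed 5142 c [512.  113.2] wh [153. 101.] a 70.77 z 30.5
back 1401 c [601.5  95.3] wh [149.4  24. ] a 82.71 z 62.6
end 567 c [543.1 187.6] wh [18.  61.8] a 82.39 z 54.5
lip 180 c [584.1  52.6] wh [61.1  8.8] a 76.45 z 52.3
post 177 c [412.6 207.6] wh [15.  14.5] a 48.21 z 92.3
clock: 2.2
tool_pos: [0.4518, -0.2092, 0.1878]
eef_rot: [-0.596, -0.38, 0.38, 0.597]
contact_force: [1.4, -0.0, 0.5]
opening: 0.998
delta tool [-61.2   7.8 -38.7] norm 72.8
yaw 64.98
turn rotvec [-0.0003 -0.0004  0.0002] delta after turn [-61.2   7.8 -38.7]
t 2.2 pos [ 451.8 -209.2  187.8] F [ 1.4 -0.   0.5] M [0.01 0.   0.02] op 87.9
[[0.423, -0.0, -0.906], [0.906, 0.0, 0.423], [0.0, -1.0, 0.0]] q [ 0.52  0.55 -0.28  1.95  0.23  0.67  1.23]
```

View pics/w1.png

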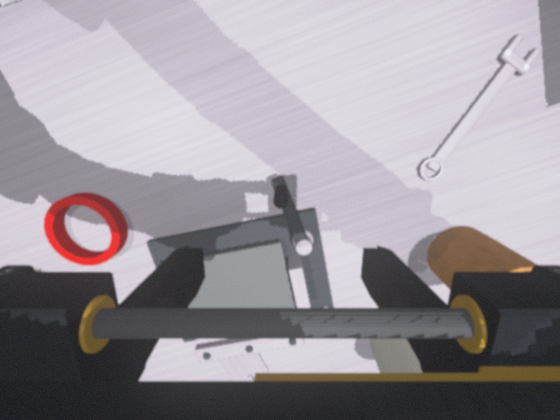

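The wrist view shows the keeper post at (280,190), the pivot at (303,243) and the bed half hidden behind the fingers. Its depths agree with the top camera. I'll move over the plate.

```bash
python3 -m inch '[[-30,4,-19,0,0,0],[-31,4,-20,0,0,0],[0,0,0,0,0,0],[0,0,0,0,0,0]]'
python3 - <<'E'
from h import *
st()
for n in ['wrist','top']:
    d=snap(n,n+'2.png'); P=d['P']
    for t,z0,z1 in [('handle',.083,.098),('slab',.055,.068)]:
        m=(abs(P[...,0]-.461)<.1)&(abs(P[...,1]+.281)<.1)&(P[...,2]>z0)&(P[...,2]<z1)
        p=P[m]
        if len(p)<20: continue
        c,wh,a=cv2.minAreaRect((p[:,:2]*1000).astype(np.float32)); print(n,t,len(p),'c',np.round(c,1),'wh',np.round(wh,1),'a',round(a,2),'z',round(np.median(p[:,2])*1e3,1))
E
```

```text
clock: 2.53
tool_pos: [0.4608, -0.2813, 0.1792]
eef_rot: [-0.597, -0.378, 0.379, 0.597]
contact_force: [0.2, 1.0, -0.6]
opening: 0.998
t 2.53 pos [ 460.8 -281.3  179.2] F [ 0.2  1.  -0.6] M [ 0.04 -0.   -0.04] op 87.9
[[0.427, -0.001, -0.904], [0.904, -0.0, 0.427], [-0.0, -1.0, 0.001]] q [ 0.63  0.61 -0.28  1.84  0.24  0.72  1.35]
wrist handle 1471 c [ 459.3 -282. ] wh [59.9 23.8] a 65.22 z 90.3
wrist slab 10021 c [ 459.6 -282.1] wh [140.3  99.9] a 65.6 z 60.5
top handle 51 c [ 450.1 -284.8] wh [38.3  8.6] a 64.39 z 90.0
top slab 1019 c [ 460.4 -280.3] wh [140.2  99.7] a 65.63 z 60.5
```

View pics/wrist2.png

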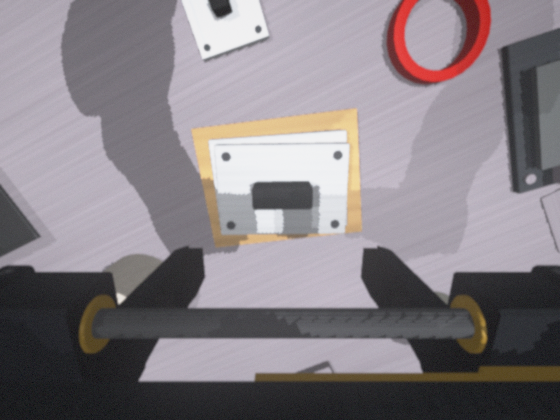

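The wrist view shows the larger plate square under the gripper, with the handle at (282,195). The wrist and top depths agree to about 1 mm. I'll descend and grip.

```bash
python3 -m inch '[[0,30,0,0,0,0],[0,30,0,0,0,0],[0,25,0,0,0,0],[0,15,0,0,0,0],[0,10,0,0,0,0],[0,5,0,0,0,0],[0,0,0,0,0,0]]'; python3 -m inch '[[0,0,0,0,0,0],[0,0,0,0,0,0],[0,0,0,0,0,0],[0,0,0,0,0,0],[0,0,0,0,0,0],[0,0,0,0,0,0],[0,0,0,0,0,0],[0,0,0,0,0,0]]' 50 40; python3 go.py 461 -281 180
```

```text
clock: 3.22
tool_pos: [0.4616, -0.2778, 0.0645]
eef_rot: [-0.596, -0.38, 0.38, 0.596]
contact_force: [-0.6, -0.2, 0.4]
opening: 0.999
clock: 3.88
tool_pos: [0.4615, -0.2792, 0.0649]
eef_rot: [0.596, 0.38, -0.38, -0.596]
contact_force: [-0.4, -0.6, -0.6]
opening: 0.569
delta tool [  -1.9 -115.1   -0.3] norm 115.1
yaw 64.99
t 3.88 pos [ 461.5 -279.2   64.9] F [-0.4 -0.6 -0.6] M [ 0.04 -0.   -0.01] op 50.1
[[0.423, 0.0, -0.906], [0.906, 0.0, 0.423], [0.0, -1.0, -0.0]] q [ 0.58  0.79 -0.2   1.93  0.32  0.45  1.28]
```

Run:
```python
from h import *
snap('wrist','w3.png'); snap('scene','s3.png')
a=cv2.imread('pics/s3.png'); cv2.imwrite('pics/s3z.png',cv2.resize(a[130:260,120:290],None,fx=4,fy=4,interpolation=2))
```

```text
(no output)
```

View pics/w3.png

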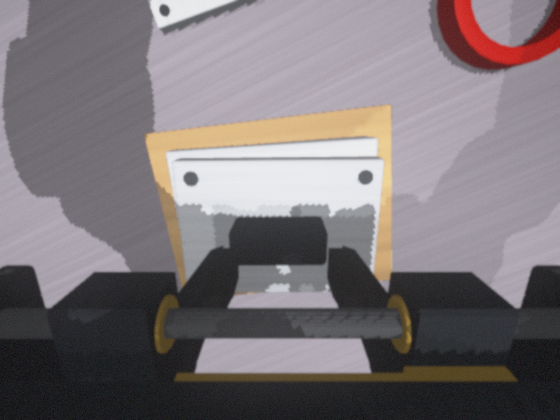

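View pics/s3z.png

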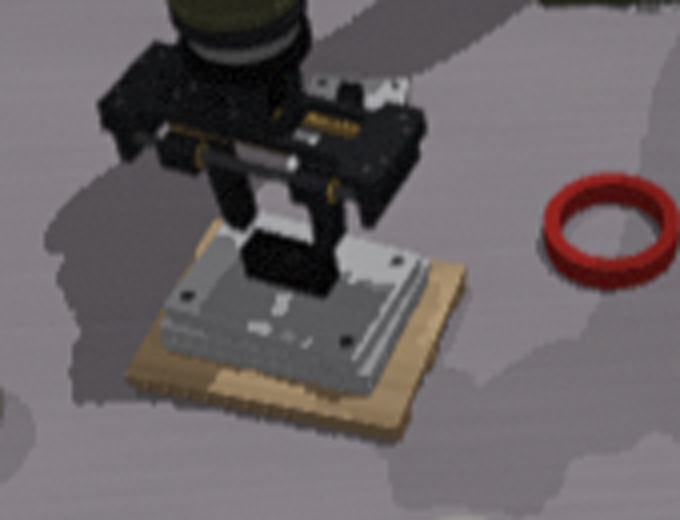

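Run:
```python
from h import *
st()
d=snap('scene'); P=d['P']
# zoom coords->full: u=120+x/4, v=130+y/4
for x,y in [(240,222),(238,200),(232,170),(325,240),(325,215),(330,260),(290,245),(290,270)]:
    print((x,y),np.round(P[130+y//4,120+x//4]*1e3,1))
d=snap('wrist'); P=d['P']
for u,v in [(215,262),(235,255),(345,255),(335,255),(280,230),(280,255),(200,300)]: print('w',(u,v),np.round(P[v,u]*1e3,1), round(float(d['range_z'][v,u]),3))
print(np.round(d['tool_from_camera'],3))
```

```text
t 3.98 pos [ 461.5 -279.1   64.9] F [-0.7 -0.2 -0.7] M [ 0.02 -0.    0.02] op 50.0
[[0.423, -0.0, -0.906], [0.906, 0.0, 0.423], [0.0, -1.0, 0.0]] q [ 0.58  0.79 -0.2   1.93  0.32  0.45  1.28]
(240, 222) [ 458.8 -307.7  114.9]
(238, 200) [ 458.4 -307.3  132.4]
(232, 170) [ 483.9 -299.2  183.3]
(325, 240) [ 487.8 -252.3  122. ]
(325, 215) [ 517.5 -244.3  175.4]
(330, 260) [ 474.  -254.5   89.5]
(290, 245) [ 458.  -280.9   90. ]
(290, 270) [ 475.5 -280.6   85.7]
w (215, 262) [ 438.  -304.9  124.8] 0.14
w (235, 255) [ 443.7 -299.3  111.9] 0.153
w (345, 255) [ 467.5 -246.7  113.1] 0.152
w (335, 255) [ 465.1 -251.5  113.6] 0.152
w (280, 230) [ 449.6 -276.1   87.6] 0.175
w (280, 255) [ 463.2 -282.4   90.7] 0.177
w (200, 300) [ 439.6 -305.5  152.9] 0.114
[[ 1.     0.001  0.001 -0.001]
 [-0.001 -0.3    0.954 -0.186]
 [ 0.001 -0.954 -0.3    0.077]
 [ 0.     0.     0.     1.   ]]
```

The wrist view shows the fingertips (215–345, 255) over the handle at (280,240). The opening went to 50 with no force, so nothing was gripped, and the cameras put the visible fingertips at z≈112 rather than 65. I'll measure the real fingertip position in the tool frame.

Run:
```python
from h import *
d=snap('wrist'); T=tool(); P=(d['P']-T[:3,3])@T[:3,:3]*1e3
m=(d['range_z']<.17)&(d['range_z']>0)
for nm,mm in [('L',m&(P[...,0]<-15)),('R',m&(P[...,0]>15))]:
    p=P[mm]; p=p[abs(p[:,2])<25]; i=np.argsort(-p[:,1])[:200]; print(nm,len(p),np.round(p[i].max(0),1),np.round(p[i].min(0),1))
d=snap('scene'); P=(d['P']-T[:3,3])@T[:3,:3]*1e3
m=(abs(P[...,0])<70)&(abs(P[...,2])<30)&(P[...,1]<-29)
for lo in range(-75,-25,4):
    p=P[m&(P[...,1]>=lo)&(P[...,1]<lo+4)]; print(lo,len(p), np.round([p[:,0].min(),p[:,0].max(),p[:,2].min(),p[:,2].max()],0) if len(p) else '')
```

```text
L 21820 [-25.6 -38.9  10.5] [-38.5 -46.9  -9.6]
R 20609 [ 37.4 -39.3  10.5] [ 24.  -47.2  -9.6]
-75 18 [-43.  41. -14.   5.]
-71 20 [-37.  40. -14.   5.]
-67 21 [-41.  41. -13.   8.]
-63 27 [-41.  41. -14.   7.]
-59 15 [-39.  39. -13.   5.]
-55 23 [-37.  39. -13.  10.]
-51 17 [-34.  39. -14.   9.]
-47 19 [-39.  38. -13.   7.]
-43 11 [-36.  32. -12.   7.]
-39 2 [-28. -28.  -7.   3.]
-35 0 
-31 1 [22. 22. -5. -5.]
-27 0
```

Both cameras put the finger ends about 39 mm behind the reported TCP, at tool y≈-39. I'll open, go lower while watching the force, and grip again.

```bash
python3 -m inch '[[0,0,0,0,0,0],[0,0,0,0,0,0],[0,0,0,0,0,0],[0,0,0,0,0,0],[0,0,0,0,0,0]]' 80; python3 -m inch '[[-1,12,1,0,0,0],[0,10,0,0,0,0],[0,8,0,0,0,0],[0,0,0,0,0,0]]';  python3 -m inch '[[0,4,0,0,0,0],[0,1,0,0,0,0],[0,0,0,0,0,0]]'; python3 -m inch '[[0,0,0,0,0,0],[0,0,0,0,0,0],[0,0,0,0,0,0],[0,0,0,0,0,0],[0,0,0,0,0,0],[0,0,0,0,0,0]]' 45 40; python3 go.py 461 -281 180;  python3 - <<'E'
from h import *
snap('wrist','w4.png')
E
```

```text
clock: 4.6
tool_pos: [0.4615, -0.2791, 0.0649]
eef_rot: [-0.596, -0.38, 0.38, 0.596]
contact_force: [-0.0, 0.2, 0.4]
opening: 0.904
clock: 4.93
tool_pos: [0.4591, -0.279, 0.0332]
eef_rot: [-0.595, -0.379, 0.38, 0.597]
contact_force: [-0.4, -0.2, 0.1]
opening: 0.91
clock: 5.18
tool_pos: [0.4602, -0.2796, 0.0298]
eef_rot: [-0.596, -0.38, 0.38, 0.596]
contact_force: [-0.4, -0.0, 0.4]
opening: 0.904
clock: 5.68
tool_pos: [0.46, -0.2803, 0.0301]
eef_rot: [0.597, 0.38, -0.38, -0.596]
contact_force: [-2.0, -1.9, 3.1]
opening: 0.678
delta tool [  -0.3 -149.9   -1.3] norm 149.9
yaw 64.97
t 5.68 pos [ 460.  -280.3   30.1] F [-2.  -1.9  3.1] M [-0.4   0.29  0.08] op 59.7
[[0.423, -0.0, -0.906], [0.906, -0.001, 0.423], [-0.001, -1.0, -0.0]] q [ 0.56  0.85 -0.16  1.95  0.34  0.37  1.26]
```

View pics/w4.png

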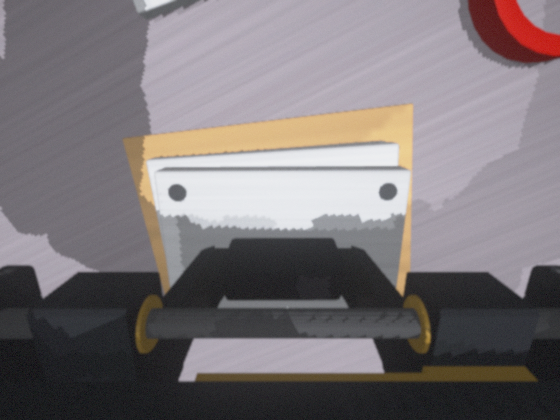

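The handle is gripped (opening 59.7 on the 60 mm block), and the wrist view shows both fingers on its ends at (230–340, 245). Lift.

```bash
python3 -m inch '[[0,-3,0,0,0,0],[0,-6,0,0,0,0],[0,-12,0,0,0,0],[0,-20,0,0,0,0],[0,-20,0,0,0,0],[0,-16,0,0,0,0],[0,-8,0,0,0,0],[0,0,0,0,0,0]]'; python3 go.py 523 95 110 82.5;  python3 - <<'E'
from h import *
snap('wrist','w5.png')
E
```

```text
clock: 6.4
tool_pos: [0.4611, -0.2796, 0.1163]
eef_rot: [0.597, 0.381, -0.379, -0.596]
contact_force: [-0.1, -0.3, -5.7]
opening: 0.679
delta tool [365.7   6.2 102.2] norm 379.7
yaw 65.0
turn rotvec [ 2.700e-03 -3.053e-01  1.000e-04] delta after turn [379.5   6.3 -12.5]
t 6.4 pos [ 461.1 -279.6  116.3] F [-0.1 -0.3 -5.7] M [-0.08  0.02 -0.03] op 59.8
[[0.423, 0.003, -0.906], [0.906, -0.001, 0.423], [0.001, -1.0, -0.003]] q [ 0.61  0.7  -0.24  1.91  0.29  0.57  1.31]
```

View pics/w5.png

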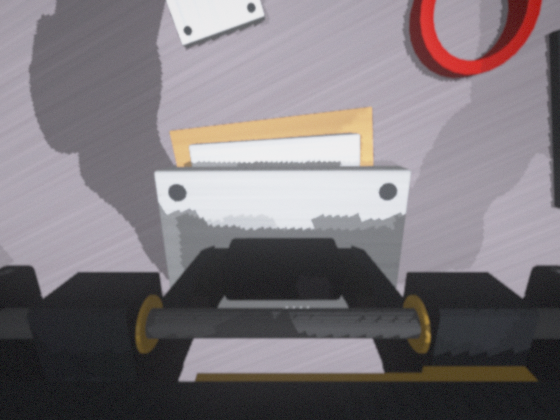

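The plate is lifted (slab at (282,190)), with the blank left on the skid. Carry it to the holder.

```bash
python3 -m inch '[[0,0,0,0,-0.06,0],[0,0,0,0,-0.1,0],[0,0,0,0,-0.1,0],[0,0,0,0,-0.045,0],[10,0,0,0,0,0],[20,0,-1,0,0,0],[30,0,-1,0,0,0],[32,0,-1,0,0,0],[32,0,-1,0,0,0],[32,0,-1,0,0,0],[32,0,-1,0,0,0],[32,0,-1,0,0,0]]';python3 -m inch '[[32,0,-1,0,0,0],[32,0,-1,0,0,0],[32,0,-1,0,0,0],[30,0,-1,0,0,0],[20,0,-1,0,0,0],[10,0,0,0,0,0],[0,0,0,0,0,0],[0,0,0,0,0,0]]'; python3 go.py 523 95 110 82.5;  python3 - <<'E'
from hold import *
def pl(P,zc):
    m=(abs(P[...,0]-.53)<.11)&(abs(P[...,1]-.09)<.12)&(abs(P[...,2]-zc)<.006)
    p=P[m]; c,wh,a=cv2.minAreaRect((p[:,:2]*1000).astype(np.float32)); print('plate',len(p),'c',np.round(c,1),'wh',np.round(wh,1),'a',round(a,2),'z',round(np.median(p[:,2])*1e3,1))
for n in ['scene','top','wrist']:
    d=snap(n,n+'6.png'); print(n); pl(d['P'],.146); rects(d['P'])
E
```

```text
clock: 7.45
tool_pos: [0.4951, -0.0597, 0.1141]
eef_rot: [-0.531, -0.466, 0.466, 0.533]
contact_force: [0.4, -0.2, -5.6]
opening: 0.678
clock: 8.12
tool_pos: [0.5203, 0.0906, 0.1143]
eef_rot: [-0.532, -0.465, 0.467, 0.532]
contact_force: [-0.5, -0.5, -6.1]
opening: 0.682
delta tool [ 4.7  4.3 -2.1] norm 6.7
yaw 82.45
turn rotvec [-0.0018 -0.0009 -0.0019] delta after turn [ 4.7  4.3 -2.1]
t 8.12 pos [520.3  90.6 114.3] F [-0.5 -0.5 -6.1] M [-0.12  0.04 -0.04] op 60.1
[[0.131, -0.002, -0.991], [0.991, -0.002, 0.131], [-0.002, -1.0, 0.002]] q [-0.12  0.7  -0.22  1.93  0.28  0.54  0.9 ]
scene
plate 1162 c [522.   88.9] wh [139.6 102.7] a 82.99 z 144.0
holder 1220 c [516.4  85.6] wh [291.  200.8] a 82.28 z 11.9
bed 1467 c [528.6  91.5] wh [175.9 113.8] a 82.99 z 29.9
back 462 c [602.   94.1] wh [147.5  25.9] a 82.18 z 61.7
end 149 c [547.3 186.1] wh [18.3 73.3] a 82.12 z 53.4
lip 94 c [611.8  83.3] wh [127.3   4.3] a 82.77 z 52.1
post 15 c [418.2 207. ] wh [ 7.5 19.2] a 39.83 z 90.3
top
plate 57 c [521.2  42.2] wh [44.  88.8] a 83.3 z 144.2
holder 476 c [543.8  84.5] wh [287.6 237.3] a 81.72 z 12.5
bed 38 c [472.6  21.3] wh [17.1 19. ] a 79.23 z 29.8
back 220 c [598.  63.] wh [83.  22.1] a 82.33 z 62.3
lip 69 c [582.3  56.1] wh [65.1  8.5] a 82.48 z 51.9
post 10 c [415.3 212.9] wh [ 4.6 11.2] a 69.57 z 91.5
wrist
plate 21145 c [514.3  88.8] wh [140.1  87.9] a 82.58 z 144.7
holder 9635 c [473. 124.] wh [330.2 157.4] a 53.68 z 12.5
bed 3418 c [479.   95.7] wh [171.1  16.9] a 82.38 z 30.4
end 69 c [542.3 195.5] wh [ 1.9 57.4] a 82.67 z 54.3
post 613 c [413.3 206.6] wh [15.3 14.7] a 45.36 z 91.9
```

View pics/scene6.png

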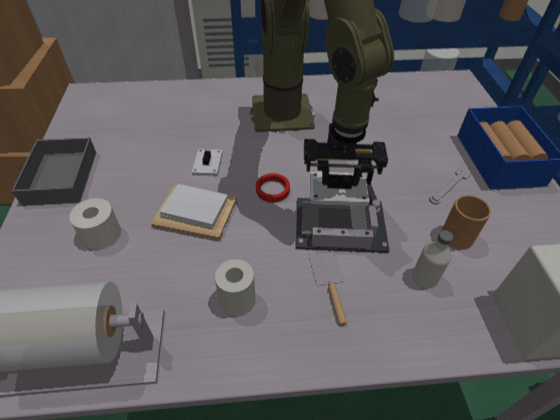

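View pics/wrist6.png

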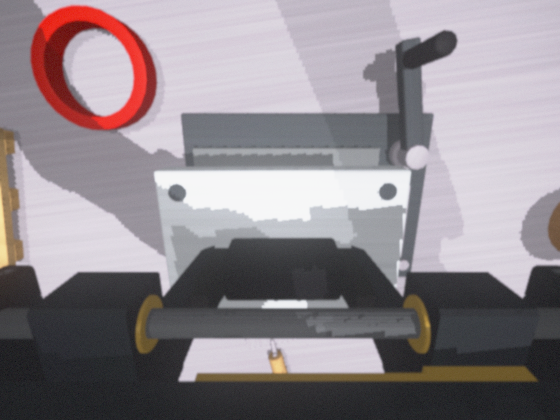

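The scene view shows the plate over the holder at (345,190) and the pile undisturbed. The wrist view shows the keeper post at (445,42). Measured plate centre is about (-18,-22) mm in holder axes, square within 0.3°. I'll shift 7 mm along y and go down.

```bash
python3 -m inch '[[4,10,-1,0,0,0],[3,20,0,0,0,0],[0,25,0,0,0,0],[0,20,0,0,0,0],[0,12,0,0,0,0],[0,6,0,0,0,0],[0,2,0,0,0,0],[0,0,0,0,0,0]]'; python3 -m inch '[[0,2,0,0,0,0],[0,1,0,0,0,0],[0,0,0,0,0,0]]'; python3 go.py 523 95 16 82.5
```

```text
clock: 8.93
tool_pos: [0.5234, 0.0981, 0.0195]
eef_rot: [-0.532, -0.466, 0.466, 0.532]
contact_force: [0.0, -0.1, -5.5]
opening: 0.678
clock: 9.18
tool_pos: [0.5237, 0.0984, 0.0174]
eef_rot: [0.532, 0.466, -0.466, -0.532]
contact_force: [0.7, 0.2, -5.8]
opening: 0.677
delta tool [-3.5  1.4  0.3] norm 3.8
yaw 82.46
turn rotvec [ 0.001  -0.0008  0.0005] delta after turn [-3.5  1.4  0.3]
t 9.18 pos [523.7  98.4  17.4] F [ 0.7  0.2 -5.8] M [ 0.02 -0.02 -0.02] op 59.7
[[0.131, 0.001, -0.991], [0.991, 0.0, 0.131], [0.0, -1.0, -0.001]] q [-0.19  0.86 -0.14  1.97  0.34  0.33  0.84]
```

```bash
python3 -m inch '[[0,1,0,0,0,0],[0,0.5,0,0,0,0],[0,0,0,0,0,0]]'; python3 -m inch '[[0,0.5,0,0,0,0],[0,0,0,0,0,0]]'
```

```text
clock: 9.43
tool_pos: [0.5238, 0.0985, 0.0161]
eef_rot: [0.532, 0.466, -0.466, -0.532]
contact_force: [-1.1, -0.6, 1.9]
opening: 0.673
clock: 9.6
tool_pos: [0.5237, 0.0985, 0.0156]
eef_rot: [0.532, 0.466, -0.466, -0.532]
contact_force: [-0.7, 0.5, 5.0]
opening: 0.678
```

On the bed. Back off slightly, then let go, opening to 76.

```bash
python3 -m inch '[[0,-0.8,0,0,0,0],[0,0,0,0,0,0]]'; python3 -m inch '[[0,0,0,0,0,0],[0,0,0,0,0,0],[0,0,0,0,0,0],[0,0,0,0,0,0],[0,0,0,0,0,0]]' 76; python3 go.py 523 95 16 82.5
python3 - <<'E'
from hold import *
for n in ['scene','wrist']:
    d=snap(n,n+'7.png'); P=d['P']; print(n)
    m=(abs(P[...,0]-.52)<.11)&(abs(P[...,1]-.09)<.085)&(P[...,2]>.043)&(P[...,2]<.0485)&(P[...,0]<.575)
    k,l,s,_=cv2.connectedComponentsWithStats(m.astype(np.uint8)); 
    p=P[m]; c,wh,a=cv2.minAreaRect((p[:,:2]*1000).astype(np.float32)); print('plate',len(p),'c',np.round(c,1),'wh',np.round(wh,1),'a',round(a,2),'z',round(np.median(p[:,2])*1e3,1))
a=cv2.imread('pics/scene7.png'); cv2.imwrite('pics/s7z.png',cv2.resize(a[130:270,270:410],None,fx=4,fy=4,interpolation=2))
E
```

```text
clock: 9.77
tool_pos: [0.5237, 0.0985, 0.0161]
eef_rot: [0.532, 0.466, -0.466, -0.532]
contact_force: [-0.4, 0.8, 4.0]
opening: 0.676
clock: 10.18
tool_pos: [0.5232, 0.0984, 0.0155]
eef_rot: [-0.532, -0.466, 0.466, 0.532]
contact_force: [0.8, -0.2, 0.9]
opening: 0.863
delta tool [-3.4 -0.5 -0.2] norm 3.4
yaw 82.47
turn rotvec [-0.0002 -0.0006  0.0001] delta after turn [-3.4 -0.5 -0.2]
t 10.18 pos [523.2  98.4  15.5] F [ 0.8 -0.2  0.9] M [0.   0.02 0.03] op 76.0
[[0.131, -0.0, -0.991], [0.991, 0.0, 0.131], [0.0, -1.0, 0.0]] q [-0.19  0.87 -0.14  1.97  0.34  0.32  0.84]
scene
plate 920 c [526.4 102.7] wh [152.7 101.3] a 83.32 z 45.8
wrist
plate 20898 c [527.8  97. ] wh [140.6 109. ] a 83.04 z 46.4
```

View pics/s7z.png

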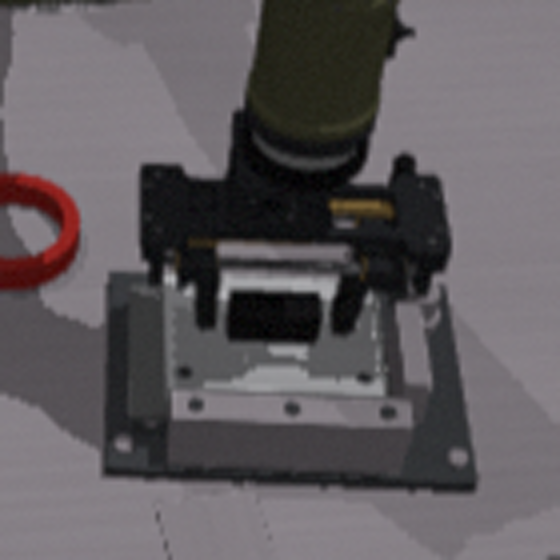

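The zoomed view shows the plate flat on the bed, clear of the lip (front edge at (290,395)) and the end stop at (415,340), with both fingers off the handle. Depth gives its top at 46 mm. Re-grip and press down 7.5 mm.

```bash
python3 -m inch '[[0,0,0,0,0,0],[0,0,0,0,0,0],[0,0,0,0,0,0],[0,0,0,0,0,0],[0,0,0,0,0,0]]' 45 45; python3 -m inch '[[0,2,0,0,0,0],[0,2,0,0,0,0],[0,2,0,0,0,0],[0,1.5,0,0,0,0],[0,0,0,0,0,0],[0,0,0,0,0,0]]'; python3 go.py 523 95 8 82.5
```

```text
clock: 10.7
tool_pos: [0.5233, 0.0984, 0.0157]
eef_rot: [-0.532, -0.466, 0.466, 0.532]
contact_force: [0.3, 0.3, -0.3]
opening: 0.676
clock: 11.2
tool_pos: [0.5234, 0.0985, 0.0088]
eef_rot: [0.532, 0.466, -0.466, -0.532]
contact_force: [-0.8, -0.8, 8.9]
opening: 0.677
delta tool [-3.5  0.8 -0.1] norm 3.6
yaw 82.48
turn rotvec [ 0.0005 -0.0004  0.0001] delta after turn [-3.5  0.8 -0.1]
t 11.2 pos [523.4  98.5   8.8] F [-0.8 -0.8  8.9] M [0.02 0.36 0.05] op 59.6
[[0.131, 0.0, -0.991], [0.991, 0.0, 0.131], [0.0, -1.0, -0.0]] q [-0.19  0.88 -0.13  1.97  0.34  0.31  0.83]
```

```bash
python3 -m inch '[[0,0,-3,0,0,0],[0,0,-4,0,0,0],[0,0,-3,0,0,0],[0,0,-2,0,0,0],[0,0,0,0,0,0]]'; python3 -m inch '[[0,0,-1,0,0,0],[0,0,-1,0,0,0],[0,0,0,0,0,0]]';  python3 go.py 523 95 8 82.5
```

```text
clock: 11.62
tool_pos: [0.5323, 0.097, 0.0083]
eef_rot: [-0.531, -0.465, 0.468, 0.532]
contact_force: [-6.0, 0.5, 8.8]
opening: 0.679
clock: 11.87
tool_pos: [0.5338, 0.0968, 0.0083]
eef_rot: [-0.53, -0.465, 0.468, 0.533]
contact_force: [-5.8, 0.2, 8.5]
opening: 0.676
delta tool [-3.2  0.4 10.5] norm 10.9
yaw 82.55
turn rotvec [-0.0053  0.0008 -0.0013] delta after turn [-3.2  0.3 10.5]
t 11.87 pos [533.8  96.8   8.3] F [-5.8  0.2  8.5] M [0.56 1.16 0.14] op 59.5
[[0.13, -0.005, -0.992], [0.992, -0.001, 0.13], [-0.001, -1.0, 0.005]] q [-0.18  0.89 -0.15  1.94  0.34  0.34  0.85]
```

```bash
python3 -m inch '[[0,0,-2,0,0,0],[0,0,-2,0,0,0],[0,0,0,0,0,0]]'; python3 -m inch '[[0,0,-1,0,0,0],[0,0,-1,0,0,0],[0,0,0,0,0,0]]';  python3 go.py 523 95 8 82.5;  python3 - <<'E'
from hold import *
for n in ['scene','wrist']:
    d=snap(n,n+'8.png')
a=cv2.imread('pics/scene8.png'); cv2.imwrite('pics/s8z.png',cv2.resize(a[130:270,270:410],None,fx=4,fy=4,interpolation=2))
E
```

```text
clock: 12.12
tool_pos: [0.538, 0.0962, 0.0083]
eef_rot: [-0.53, -0.465, 0.468, 0.532]
contact_force: [-6.5, -0.1, 8.8]
opening: 0.682
clock: 12.37
tool_pos: [0.5387, 0.0961, 0.0082]
eef_rot: [-0.53, -0.464, 0.469, 0.533]
contact_force: [-8.9, -0.1, 9.7]
opening: 0.676
delta tool [-3.1  0.3 15.4] norm 15.7
yaw 82.56
turn rotvec [-0.0071  0.0011 -0.0017] delta after turn [-3.1  0.2 15.4]
t 12.37 pos [538.7  96.1   8.2] F [-8.9 -0.1  9.7] M [0.72 1.54 0.08] op 59.5
[[0.129, -0.007, -0.992], [0.992, -0.001, 0.129], [-0.002, -1.0, 0.007]] q [-0.17  0.89 -0.15  1.92  0.34  0.36  0.86]
```

View pics/s8z.png

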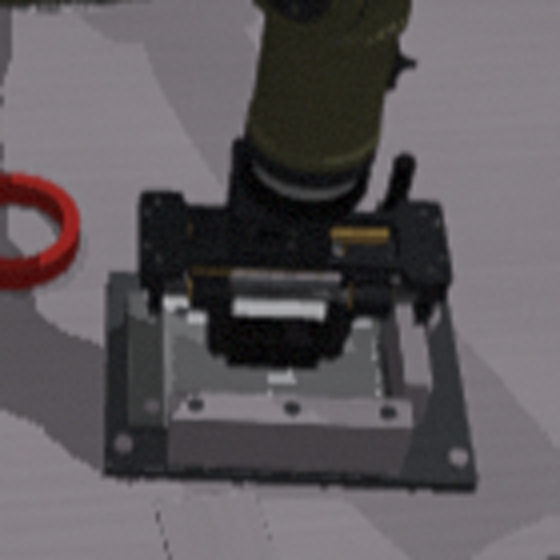

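The view shows the plate's rear edge under the lip (180–385, 400). The force is rising, so I'll keep pushing gently.

```bash
python3 -m inch '[[0,0,-1,0,0,0],[0,0,0,0,0,0]]'; python3 -m inch '[[0,0,-1,0,0,0],[0,0,0,0,0,0]]'; python3 -m inch '[[0,0,-1,0,0,0],[0,0,0,0,0,0]]';  python3 go.py 523 95 8 82.5
```

```text
clock: 12.63
tool_pos: [0.5386, 0.0961, 0.0081]
eef_rot: [-0.529, -0.464, 0.469, 0.533]
contact_force: [-10.5, 0.5, 10.7]
opening: 0.676
clock: 12.8
tool_pos: [0.5386, 0.0961, 0.008]
eef_rot: [-0.529, -0.463, 0.47, 0.534]
contact_force: [-12.6, 2.2, 11.4]
opening: 0.676
clock: 12.97
tool_pos: [0.5385, 0.0961, 0.0079]
eef_rot: [-0.529, -0.463, 0.47, 0.534]
contact_force: [-14.9, 1.5, 12.2]
opening: 0.675
delta tool [-3.1  0.1 15.2] norm 15.5
yaw 82.59
turn rotvec [-0.0122  0.0016 -0.0028] delta after turn [-3.1 -0.1 15.2]
t 12.97 pos [538.5  96.1   7.9] F [-14.9   1.5  12.2] M [ 1.03  2.47 -0.03] op 59.4
[[0.129, -0.012, -0.992], [0.992, -0.001, 0.129], [-0.003, -1.0, 0.012]] q [-0.17  0.89 -0.16  1.92  0.34  0.37  0.86]
```

Hard stop at x=538.6, so it's home on the back stop. I'll ease off a little and slide along toward the end stop.

```bash
python3 -m inch '[[0,0,1.5,0,0,0],[2,0,0,0,0,0],[3,0,0,0,0,0],[3,0,0,0,0,0],[0,0,0,0,0,0]]'; python3 -m inch '[[1,0,0,0,0,0],[1,0,0,0,0,0],[0,0,0,0,0,0]]';  python3 go.py 523 95 8 82.5
```

```text
clock: 13.38
tool_pos: [0.5394, 0.0983, 0.0077]
eef_rot: [-0.532, -0.46, 0.47, 0.533]
contact_force: [-10.5, -6.2, 10.2]
opening: 0.679
clock: 13.63
tool_pos: [0.5394, 0.0985, 0.0076]
eef_rot: [-0.533, -0.459, 0.47, 0.533]
contact_force: [-9.5, -9.0, 9.6]
opening: 0.677
delta tool [-5.7 -0.1 15.8] norm 16.8
yaw 82.17
turn rotvec [-0.011  -0.0059 -0.0118] delta after turn [-5.6 -0.4 15.8]
t 13.63 pos [539.4  98.5   7.6] F [-9.5 -9.   9.6] M [-1.41  1.72 -0.37] op 59.7
[[0.136, -0.012, -0.991], [0.991, -0.01, 0.136], [-0.012, -1.0, 0.011]] q [-0.18  0.89 -0.15  1.91  0.33  0.37  0.85]
```

```bash
python3 -m inch '[[0,0,2,0,0,0],[0,0,1,0,0,0],[0,0,0,0,0,0]]'; python3 -m inch '[[2,0,0,0,0,0],[2,0,0,0,0,0],[0,0,0,0,0,0]]';  python3 go.py 523 95 8 82.5
```

```text
clock: 13.88
tool_pos: [0.5398, 0.1, 0.0082]
eef_rot: [0.534, 0.461, -0.468, -0.532]
contact_force: [-5.6, -9.1, 8.9]
opening: 0.679
clock: 14.13
tool_pos: [0.5404, 0.1042, 0.0082]
eef_rot: [0.534, 0.461, -0.468, -0.532]
contact_force: [-5.5, -8.5, 9.5]
opening: 0.677
delta tool [-11.5   0.4  16. ] norm 19.7
yaw 82.18
turn rotvec [-0.0051 -0.0057 -0.0084] delta after turn [-11.4   0.2  16. ]
t 14.13 pos [540.4 104.2   8.2] F [-5.5 -8.5  9.5] M [-1.07  0.85 -0.42] op 59.7
[[0.136, -0.006, -0.991], [0.991, -0.008, 0.136], [-0.008, -1.0, 0.005]] q [-0.19  0.89 -0.14  1.91  0.33  0.37  0.84]
```

```bash
python3 -m inch '[[2,0,0,0,0,0],[1,0,0,0,0,0],[0,0,0,0,0,0]]'; python3 -m inch '[[1,0,0,0,0,0],[1,0,0,0,0,0],[0,0,0,0,0,0]]';  python3 -m inch '[[1,0,0,0,0,0],[1,0,0,0,0,0],[0,0,0,0,0,0]]';python3 go.py 523 95 8 82.5
```

```text
clock: 14.38
tool_pos: [0.5408, 0.107, 0.0082]
eef_rot: [0.534, 0.461, -0.468, -0.532]
contact_force: [-5.0, -8.8, 9.8]
opening: 0.677
clock: 14.63
tool_pos: [0.541, 0.1087, 0.0082]
eef_rot: [0.534, 0.461, -0.468, -0.532]
contact_force: [-4.6, -8.8, 9.9]
opening: 0.681
clock: 14.88
tool_pos: [0.541, 0.1086, 0.0083]
eef_rot: [0.534, 0.46, -0.469, -0.532]
contact_force: [-5.5, -12.5, 11.5]
opening: 0.676
delta tool [-15.9   0.6  15.9] norm 22.5
yaw 82.11
turn rotvec [-0.0057 -0.0068 -0.0117] delta after turn [-15.8   0.3  16. ]
t 14.88 pos [541.  108.6   8.3] F [ -5.5 -12.5  11.5] M [-1.67  0.96 -0.19] op 59.6
[[0.137, -0.007, -0.991], [0.99, -0.011, 0.137], [-0.012, -1.0, 0.006]] q [-0.2   0.89 -0.14  1.91  0.33  0.37  0.83]
```

The end stop is reached. I'll seat it against both once more.

```bash
python3 -m inch '[[0,0,-2,0,0,0],[0,0,-2,0,0,0],[0,0,-2,0,0,0],[0,0,0,0,0,0]]';  python3 -m inch '[[2,0,0,0,0,0],[1,0,0,0,0,0],[0,0,0,0,0,0]]';python3 go.py 523 95 8 82.5
```

```text
clock: 15.22
tool_pos: [0.5405, 0.1086, 0.0082]
eef_rot: [-0.532, -0.457, 0.472, 0.534]
contact_force: [-16.6, -10.0, 22.4]
opening: 0.673
clock: 15.47
tool_pos: [0.5404, 0.1084, 0.0081]
eef_rot: [-0.533, -0.456, 0.473, 0.533]
contact_force: [-16.8, -14.6, 21.3]
opening: 0.681
delta tool [-15.7   0.6  15.4] norm 22.0
yaw 82.13
turn rotvec [-0.017  -0.0066 -0.0184] delta after turn [-15.6   0.1  15.5]
t 15.47 pos [540.4 108.4   8.1] F [-16.8 -14.6  21.3] M [-2.07  3.11 -0.23] op 60.0
[[0.137, -0.019, -0.99], [0.99, -0.016, 0.137], [-0.018, -1.0, 0.017]] q [-0.2   0.9  -0.15  1.89  0.33  0.4   0.84]
```

```bash
python3 -m inch '[[-2,0,2,0,0,0],[-2,0,2,0,0,0],[0,0,1,0,0,0],[0,0,0,0,0,0]]';python3 go.py 523 95 8 82.5
```

```text
clock: 15.8
tool_pos: [0.5409, 0.1085, 0.0081]
eef_rot: [0.534, 0.46, -0.469, -0.532]
contact_force: [-6.7, -10.0, 10.2]
opening: 0.68
delta tool [-15.8   0.4  15.9] norm 22.4
yaw 82.16
turn rotvec [-0.0071 -0.006  -0.0107] delta after turn [-15.7   0.1  16. ]
t 15.8 pos [540.9 108.5   8.1] F [ -6.7 -10.   10.2] M [-1.47  1.31 -0.27] op 59.9
[[0.136, -0.009, -0.991], [0.991, -0.01, 0.137], [-0.011, -1.0, 0.007]] q [-0.2   0.9  -0.14  1.91  0.33  0.38  0.83]
```

```bash
python3 -m inch '[[-2,0,1,0,0,0],[-1,0,1,0,0,0],[0,0,0,0,0,0]]';python3 go.py 523 95 8 82.5
```

```text
clock: 16.05
tool_pos: [0.541, 0.1086, 0.0084]
eef_rot: [0.533, 0.463, -0.467, -0.532]
contact_force: [-2.3, -5.2, 8.5]
opening: 0.678
delta tool [-15.9   0.6  16. ] norm 22.6
yaw 82.2
turn rotvec [-0.003  -0.0052 -0.0059] delta after turn [-15.8   0.4  16.1]
t 16.05 pos [541.  108.6   8.4] F [-2.3 -5.2  8.5] M [-1.11  0.71 -0.46] op 59.7
[[0.136, -0.004, -0.991], [0.991, -0.005, 0.136], [-0.006, -1.0, 0.003]] q [-0.2   0.89 -0.14  1.91  0.33  0.37  0.83]
```

Small loads remain toward both stops. Release.

```bash
python3 -m inch '[[0,0,0,0,0,0],[0,0,0,0,0,0],[0,0,0,0,0,0],[0,0,0,0,0,0],[0,0,0,0,0,0]]' 72; python3 go.py 541 108 100 82.5
python3 - <<'E'
from h import *
d=snap('wrist','w9.png')
E
```

```text
clock: 16.47
tool_pos: [0.543, 0.1135, 0.0081]
eef_rot: [-0.531, -0.466, 0.466, 0.532]
contact_force: [-0.2, 0.5, -0.0]
opening: 0.817
delta tool [ -5.7 -91.9   1.2] norm 92.1
yaw 82.51
turn rotvec [0.0001 0.0001 0.0007] delta after turn [ -5.7 -91.9   1.2]
t 16.47 pos [543.  113.5   8.1] F [-0.2  0.5 -0. ] M [ 0.07 -0.04 -0.03] op 72.0
[[0.13, 0.0, -0.991], [0.991, 0.001, 0.13], [0.001, -1.0, -0.0]] q [-0.2   0.89 -0.15  1.91  0.33  0.36  0.84]
```

View pics/w9.png

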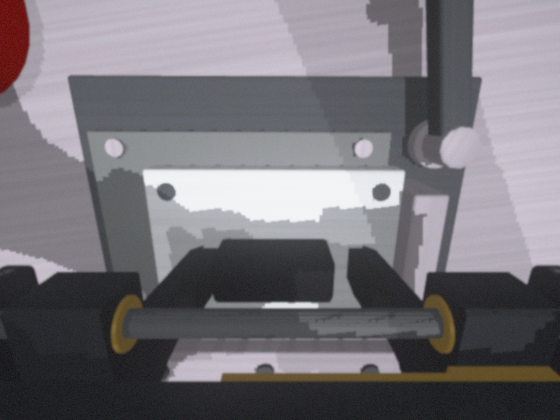

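The wrist view shows both fingers off the handle (right side 335→350) and the slab against the end stop at (420,210). I'll recentre and rise.

```bash
python3 -m inch '[[-5,0,0,0,0,0],[0,-10,0,0,0,0],[0,-25,0,0,0,0],[0,-30,0,0,0,0],[0,-30,0,0,0,0],[0,-20,0,0,0,0],[0,0,30,0,0,0],[0,0,30,0,0,0],[0,0,30,0,0,0],[0,0,0,0,0,0]]'
python3 - <<'E'
from hold import *
st()
for n in ['scene','wrist']:
    d=snap(n,n+'10.png'); P=d['P']; print(n)
    m=(P[...,0]>.46)&(P[...,0]<.575)&(P[...,1]>.02)&(P[...,1]<.172)&(P[...,2]>.036)&(P[...,2]<.0475)
    p=P[m]; c,wh,a=cv2.minAreaRect((p[:,:2]*1000).astype(np.float32)); print('plate',len(p),'c',np.round(c,1),'wh',np.round(wh,1),'a',round(a,2),'z',round(np.median(p[:,2])*1e3,1))
    m=(P[...,0]>.46)&(P[...,0]<.6)&(P[...,1]>.02)&(P[...,1]<.172)&(P[...,2]>.068)&(P[...,2]<.075)
    p=P[m]
    if len(p)>9: c,wh,a=cv2.minAreaRect((p[:,:2]*1000).astype(np.float32)); print('handle',len(p),'c',np.round(c,1),'wh',np.round(wh,1),'a',round(a,2),'z',round(np.median(p[:,2])*1e3,1))
    rects(P)
a=cv2.imread('pics/scene10.png'); cv2.imwrite('pics/s10z.png',cv2.resize(a[130:270,270:410],None,fx=4,fy=4,interpolation=2))
E
```

```text
clock: 17.35
tool_pos: [0.4457, 0.1193, 0.1238]
eef_rot: [-0.53, -0.465, 0.47, 0.532]
contact_force: [-0.8, -0.5, 0.5]
opening: 0.816
t 17.35 pos [445.7 119.3 123.8] F [-0.8 -0.5  0.5] M [0.01 0.08 0.05] op 71.9
[[0.127, -0.007, -0.992], [0.992, -0.002, 0.127], [-0.003, -1.0, 0.007]] q [-0.23  0.62 -0.21  2.11  0.28  0.44  0.79]
scene
plate 866 c [533.6 107.1] wh [135.5  85.2] a 82.35 z 40.8
handle 159 c [543.9 106.9] wh [58.7 25.6] a 83.27 z 70.6
holder 1460 c [516.8  85.3] wh [291.1 199.2] a 82.02 z 12.0
bed 41 c [612.5  87. ] wh [70.8  4.1] a 81.54 z 30.5
back 463 c [602.9  94.3] wh [148.4  26.5] a 82.36 z 61.8
end 143 c [548.  186.4] wh [18.5 72.4] a 83.21 z 53.9
lip 94 c [612.2  83.5] wh [128.2   6.7] a 83.42 z 51.7
post 24 c [414.3 206.6] wh [13.1 16.6] a 31.38 z 89.7
wrist
plate 6710 c [529.8 108.2] wh [137.5  77.7] a 82.55 z 41.6
handle 1049 c [537.9 108.5] wh [59.9 18.8] a 83.48 z 71.3
holder 7496 c [480.5  93.2] wh [290.7 107. ] a 77.11 z 12.5
bed 262 c [491.9 113.3] wh [134.3   1.6] a 82.28 z 30.4
back 2525 c [601.3  95. ] wh [149.9  23.6] a 82.69 z 62.7
end 79 c [560.3 179. ] wh [16.5  8.8] a 3.33 z 54.1
post 382 c [412.6 206.7] wh [15. 15.] a 3.18 z 92.0
```

View pics/wrist10.png

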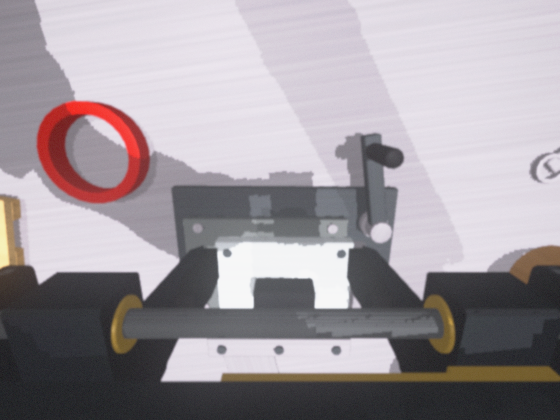

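View pics/s10z.png

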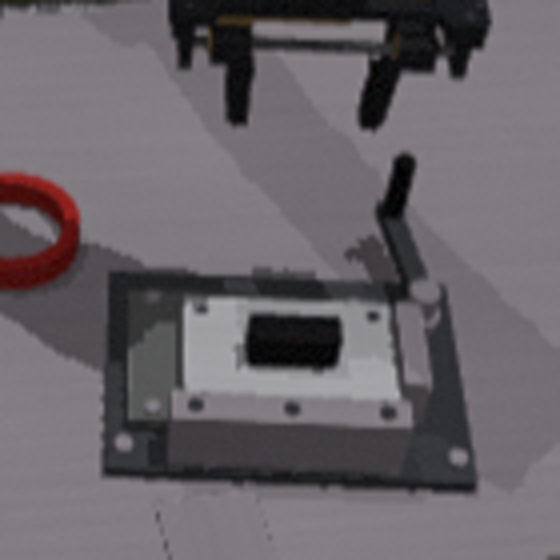

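The scene zoom shows the plate under the lip, its left-hand +y end meeting the end stop at (395,340) and its top at 41 mm, so it is held. The keeper is still open with its post at (403,165). Next I'll check the gaps and move to behind the post, with the fingers shut and their wide side facing the swing.

```bash
python3 go.py 389 233 124 42.5; python3 -m inch '[[0,-5,0,0,0.115,0],[0,0,0,0,0.115,0],[0,0,0,0,0.115,0],[0,0,0,0,0.115,0],[0,0,0,0,0.115,0],[0,0,0,0,0.115,0],[0,0,0,0,0,0]]' 0 20;  python3 go.py 389 233 124 42.5
python3 - <<'E'
from h import *
# end gap: profile along holder y in scene/top
for n in ['scene','top']:
    d=snap(n); P=d['P']*1e3; c,s=np.cos(np.radians(-7.5)),np.sin(np.radians(-7.5))
    hx=(P[...,0]-543)*c+(P[...,1]-108)*s; hy=-(P[...,0]-543)*s+(P[...,1]-108)*c
    m=(abs(hx+10)<25)&(abs(hy-70)<14); i=np.argsort(hy[m])
    print(n,[(round(float(a)),round(float(b))) for a,b in zip(hy[m][i],P[...,2][m][i])][::6])
E
```

```text
delta tool [104.1  -0.   77.6] norm 129.8
yaw 82.53
turn rotvec [3.000e-04 6.987e-01 0.000e+00] delta after turn [ 29.8   0.  126.3]
t 17.45 pos [452.4 119.7 124. ] F [ 1.3  0.5 -0.2] M [ 0.01 -0.04  0.03] op 72.2
[[0.13, 0.0, -0.992], [0.992, -0.0, 0.13], [-0.0, -1.0, -0.0]] q [-0.23  0.62 -0.21  2.1   0.28  0.44  0.79]
clock: 18.03
tool_pos: [0.4549, 0.1198, 0.1285]
eef_rot: [0.659, 0.258, -0.257, -0.658]
contact_force: [-0.7, 0.4, 0.7]
opening: 0.305
delta tool [ 28.4   4.4 127.9] norm 131.1
yaw 42.71
turn rotvec [0.0013 0.0037 0.0019] delta after turn [ 27.9   4.5 128. ]
t 18.03 pos [454.9 119.8 128.5] F [-0.7  0.4  0.7] M [-0.   -0.03 -0.02] op 26.8
[[0.735, 0.002, -0.678], [0.678, 0.0, 0.735], [0.002, -1.0, -0.001]] q [-0.34  0.61 -0.02  2.1   0.03  0.43  0.36]
scene [(56, 43), (57, 277), (57, 41), (58, 41), (59, 267), (59, 40), (60, 274), (60, 42), (61, 260), (61, 40), (62, 40), (63, 276), (63, 277), (64, 257), (64, 43), (65, 40), (66, 275), (66, 40), (67, 39), (68, 276), (69, 41), (69, 44), (69, 55), (69, 52), (70, 38), (70, 276), (71, 270), (72, 259), (73, 54), (73, 53), (74, 53), (75, 53), (76, 55), (77, 50), (78, 54), (79, 52), (80, 53), (82, 52), (83, 56), (84, 53)]
top [(56, 39), (57, 43), (57, 38), (58, 277), (59, 40), (60, 277), (61, 42), (61, 278), (62, 43), (63, 40), (64, 41), (65, 43), (66, 42), (67, 39), (68, 277), (70, 37), (71, 276), (71, 53), (73, 52), (75, 60), (79, 53)]
```

No gap at the end stop. Move behind the post and go down.

```bash
python3 -m inch '[[3,0,15,0,0,0],[7,1,30,0,0,0],[7,1,32,0,0,0],[7,1,30,0,0,0],[4,1,21,0,0,0],[0,20,0,0,0,0],[0,30,0,0,0,0],[0,30,0,0,0,0],[0,18,0,0,0,0],[0,6,0,0,0,0],[0,0,0,0,0,0]]';  python3 go.py 389 233 22 42.5
python3 - <<'E'
from h import *
d=snap('wrist','w11.png'); d=snap('scene','s11.png')
a=cv2.imread('pics/s11.png'); cv2.imwrite('pics/s11z.png',cv2.resize(a[130:270,290:430],None,fx=4,fy=4,interpolation=2))
E
```

```text
clock: 19.05
tool_pos: [0.386, 0.2323, 0.0191]
eef_rot: [-0.658, -0.258, 0.26, 0.658]
contact_force: [-0.3, -0.1, 0.8]
opening: 0.008
delta tool [ 2.7 -2.9 -1.5] norm 4.2
yaw 43.02
turn rotvec [-0.0008  0.009  -0.002 ] delta after turn [ 2.7 -2.9 -1.5]
t 19.05 pos [386.  232.3  19.1] F [-0.3 -0.1  0.8] M [-0.02  0.01 -0.01] op 0.7
[[0.731, -0.002, -0.682], [0.682, -0.001, 0.731], [-0.002, -1.0, 0.001]] q [-0.65  0.83  0.    2.21 -0.03  0.1   0.14]
```

View pics/w11.png

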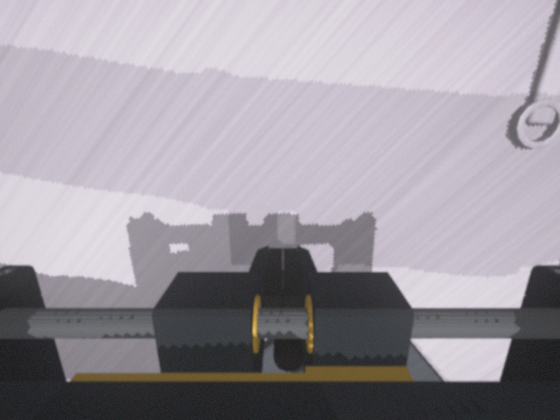

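View pics/s11z.png

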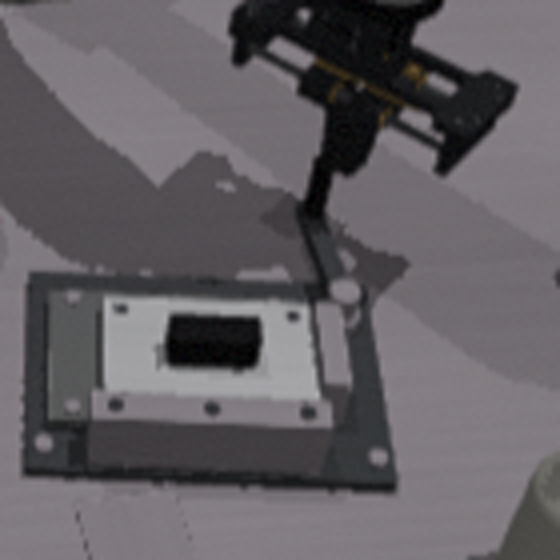

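The wrist view shows the post at (288,355) squarely behind the closed fingers at (283,260). The zoomed scene shows the fingers just behind the post at (320,195). Work out the arc.

```bash
cat > arc.py <<'E'
from h import *
import sys
T=tool(); pv=np.array([494,210.]); prev=T[:2,3]*1e3; n=-T[:2,2]
for ph in np.radians(list(map(float,sys.argv[1:]))):
    C=pv+80*np.array([np.cos(ph),np.sin(ph)])-18*n; d=C-prev; print(round(np.degrees(ph)),np.round(C,1),'tool x,z',np.round([d@T[:2,0],d@T[:2,2]],1)); prev=C
E
python3 arc.py 182 187 195 203 211 219 227 235 243 251 258 262.5 265
```

```text
182 [401.8 220.4] tool x,z [  2.5 -19.2]
187 [402.3 213.4] tool x,z [-4.3 -5.5]
195 [404.5 202.5] tool x,z [-5.9 -9.5]
203 [408.1 191.9] tool x,z [ -4.5 -10.2]
211 [413.2 182. ] tool x,z [ -3.1 -10.7]
219 [419.6 172.8] tool x,z [ -1.5 -11.1]
227 [427.2 164.7] tool x,z [  0.  -11.2]
235 [435.8 157.6] tool x,z [  1.6 -11.1]
243 [445.4 151.9] tool x,z [  3.1 -10.7]
251 [455.7 147.5] tool x,z [  4.5 -10.2]
258 [465.1 144.9] tool x,z [ 5.1 -8.3]
262 [471.3 143.9] tool x,z [ 3.8 -5. ]
265 [474.8 143.5] tool x,z [ 2.3 -2.6]
```

```bash
python3 -m inch '[[2,-1,-9,0,0,0],[0,0,-9,0,0,0],[-4,0,-6,0,0,0],[-6,0,-9.5,0,0,0],[-4.5,0,-10,0,0,0],[-3,0,-10.5,0,0,0],[0,0,0,0,0,0]]';  python3 arc.py 203 211 219 227 235 243 251 258 262.5
python3 - <<'E'
from h import *
st()
d=snap('wrist','w12.png'); d=snap('scene','s12.png')
a=cv2.imread('pics/s12.png'); cv2.imwrite('pics/s12z.png',cv2.resize(a[130:270,290:430],None,fx=4,fy=4,interpolation=2))
E
```

```text
clock: 19.73
tool_pos: [0.4126, 0.1787, 0.0214]
eef_rot: [0.659, 0.257, -0.257, -0.658]
contact_force: [0.5, -0.9, -0.6]
opening: 0.004
203 [408.2 192. ] tool x,z [ 5.7 12.8]
211 [413.2 182. ] tool x,z [ -3.  -10.7]
219 [419.6 172.9] tool x,z [ -1.5 -11.1]
227 [427.2 164.7] tool x,z [  0.1 -11.2]
235 [435.9 157.7] tool x,z [  1.6 -11. ]
243 [445.5 152. ] tool x,z [  3.1 -10.7]
251 [455.8 147.6] tool x,z [  4.6 -10.2]
258 [465.2 145. ] tool x,z [ 5.2 -8.3]
262 [471.4 143.9] tool x,z [ 3.8 -5. ]
t 19.73 pos [412.6 178.7  21.4] F [ 0.5 -0.9 -0.6] M [-0.06  0.08  0.07] op 0.4
[[0.735, 0.0, -0.678], [0.678, -0.002, 0.735], [-0.001, -1.0, -0.002]] q [-0.51  0.82 -0.    2.22  0.03  0.1   0.2 ]
```

View pics/s12z.png

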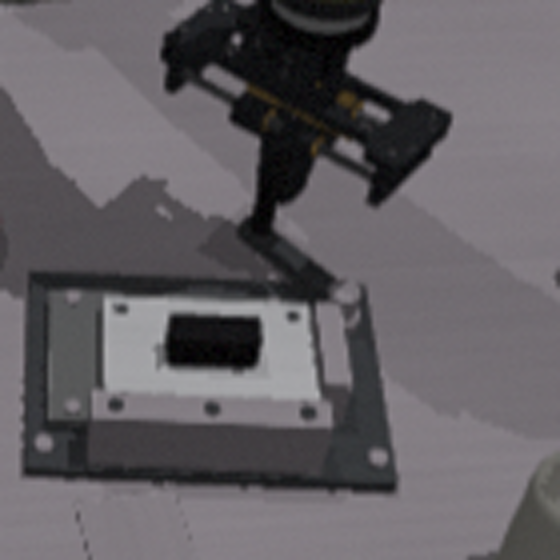

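The bar swings with the fingers (post now at px (255,215)). Continue the arc.

```bash
python3 -m inch '[[1,0,-9,0,0,0],[0,0,-11,0,0,0],[1.5,0,-11,0,0,0],[3,0,-10.5,0,0,0],[4.5,0,-10,0,0,0],[2,0,-4,0,0,0],[0,0,0,0,0,0]]';  python3 arc.py 251 258 262.5 266
python3 - <<'E'
from h import *
st()
d=snap('scene','s13.png')
a=cv2.imread('pics/s13.png'); cv2.imwrite('pics/s13z.png',cv2.resize(a[130:270,290:430],None,fx=4,fy=4,interpolation=2))
E
```

```text
clock: 20.42
tool_pos: [0.4611, 0.1495, 0.0213]
eef_rot: [0.659, 0.259, -0.257, -0.658]
contact_force: [-0.5, -0.1, -0.7]
opening: 0.003
251 [455.7 147.6] tool x,z [-5.2  2.3]
258 [465.1 145. ] tool x,z [ 5.1 -8.3]
262 [471.3 143.9] tool x,z [ 3.8 -5. ]
266 [476.2 143.4] tool x,z [ 3.2 -3.7]
t 20.42 pos [461.1 149.5  21.3] F [-0.5 -0.1 -0.7] M [-0.06  0.   -0.01] op 0.3
[[0.734, 0.003, -0.679], [0.679, 0.001, 0.734], [0.003, -1.0, -0.002]] q [-0.4   0.83 -0.02  2.12  0.07  0.19  0.26]
```

View pics/s13z.png

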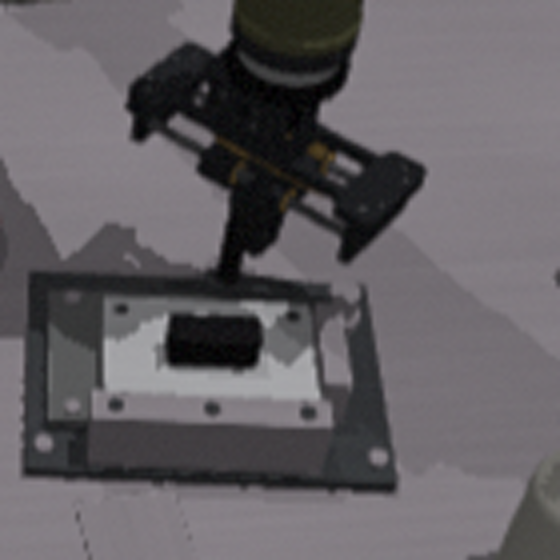

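```bash
python3 -m inch '[[2,0,-3,0,0,0],[2,0,-3,0,0,0],[2,0,-2.5,0,0,0],[0,0,0,0,0,0]]'; python3 -m inch '[[2,0,-2.5,0,0,0],[0,0,0,0,0,0]]'; python3 -m inch '[[2,0,-2.5,0,0,0],[0,0,0,0,0,0]]'
```

```text
clock: 20.8
tool_pos: [0.469, 0.1478, 0.0212]
eef_rot: [0.658, 0.259, -0.259, -0.658]
contact_force: [-1.1, -0.9, 0.6]
opening: 0.007
clock: 20.97
tool_pos: [0.4721, 0.1473, 0.0212]
eef_rot: [0.658, 0.259, -0.259, -0.658]
contact_force: [-0.8, -0.2, 1.0]
opening: 0.005
clock: 21.13
tool_pos: [0.4732, 0.147, 0.0211]
eef_rot: [-0.658, -0.258, 0.26, 0.658]
contact_force: [-3.2, 1.5, 1.6]
opening: 0.007
```

```bash
python3 -m inch '[[2,0,-2.5,0,0,0],[0,0,0,0,0,0]]'; python3 -m inch '[[2,0,-2.5,0,0,0],[0,0,0,0,0,0]]';  python3 - <<'E'
from h import *
st()
d=snap('scene','s14.png')
a=cv2.imread('pics/s14.png'); cv2.imwrite('pics/s14z.png',cv2.resize(a[130:270,290:430],None,fx=4,fy=4,interpolation=2))
E
```

```text
clock: 21.3
tool_pos: [0.4731, 0.1468, 0.0209]
eef_rot: [-0.657, -0.256, 0.262, 0.659]
contact_force: [-9.2, 2.4, 4.7]
opening: 0.003
clock: 21.47
tool_pos: [0.473, 0.1468, 0.0208]
eef_rot: [-0.656, -0.255, 0.265, 0.659]
contact_force: [-14.1, 3.3, 8.9]
opening: 0.009
t 21.47 pos [473.  146.8  20.8] F [-14.1   3.3   8.9] M [ 0.72  2.89 -0.13] op 0.8
[[0.73, -0.014, -0.684], [0.684, -0.001, 0.73], [-0.011, -1.0, 0.009]] q [-0.37  0.84 -0.03  2.07  0.08  0.25  0.28]
```

View pics/s14z.png

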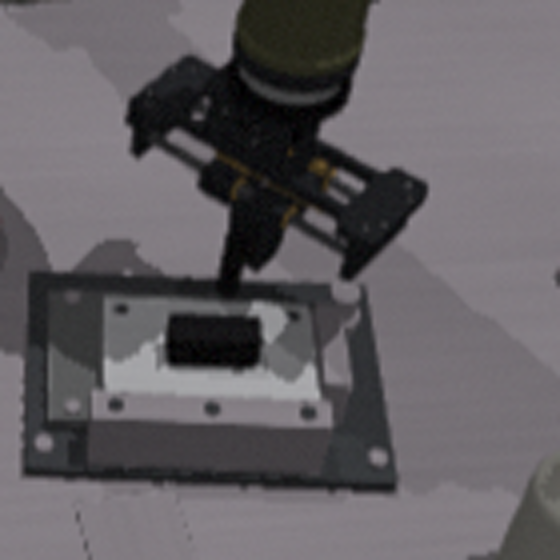

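The keeper is on its stop (position stalled, 14 N), and the post is at px (230,280) beside the plate. Retreat and inspect.

```bash
python3 -m inch '[[-4,0,6,0,0,0],[-4,0,12,0,0,0],[0,0,20,0,0,0],[0,-20,20,0,0,0],[0,-35,0,0,0,0],[0,-35,0,0,0,0],[0,-30,0,0,0,0],[0,-20,20,0,0,0],[0,0,0,0,0,0]]';  python3 - <<'E'
from hold import *
st()
for n in ['scene','wrist','top']:
    d=snap(n,n+'15.png'); P=d['P']*1e3; print(n); rects(d['P'])
    c,s=np.cos(np.radians(-7.5)),np.sin(np.radians(-7.5))
    hx=(P[...,0]-543)*c+(P[...,1]-108)*s; hy=-(P[...,0]-543)*s+(P[...,1]-108)*c; z=P[...,2]
    def q(t,m):
        if m.sum()>10: print(t,m.sum(),'hx',np.round(np.percentile(hx[m],[1,50,99]),1),'hy',np.round(np.percentile(hy[m],[1,50,99]),1),'z',round(np.median(z[m]),1))
    q('slab',(abs(hx)<53)&(abs(hy)<71)&(z>38)&(z<44.5)); q('handle',(abs(hx)<30)&(abs(hy)<50)&(z>68)&(z<75)); q('post',(abs(hx+60)<40)&(abs(hy-20)<60)&(z>84)&(z<96)); q('bar',(hx<-53)&(hx>-100)&(hy<84)&(hy>-20)&(z>36)&(z<44))
a=cv2.imread('pics/scene15.png'); cv2.imwrite('pics/s15z.png',cv2.resize(a[130:270,270:410],None,fx=4,fy=4,interpolation=2))
E
```

```text
clock: 22.27
tool_pos: [0.4239, 0.2016, 0.1651]
eef_rot: [-0.657, -0.263, 0.256, 0.659]
contact_force: [-0.3, -0.5, 0.3]
opening: 0.002
t 22.27 pos [423.9 201.6 165.1] F [-0.3 -0.5  0.3] M [-0.    0.06 -0.04] op 0.2
[[0.73, 0.008, -0.683], [0.683, 0.006, 0.73], [0.01, -1.0, -0.001]] q [-0.53  0.54 -0.02  2.07  0.02  0.52  0.19]
scene
holder 1328 c [516.4  85.5] wh [290.7 201.6] a 82.26 z 11.9
bed 36 c [618.1 131.9] wh [65.4  4.8] a 81.83 z 30.3
back 466 c [602.2  94.3] wh [147.7  25.5] a 82.24 z 61.9
end 146 c [548.2 186. ] wh [18.7 72.3] a 82.26 z 53.3
lip 98 c [611.5  84.5] wh [129.9   5.2] a 82.36 z 51.9
post 26 c [483.4 129.4] wh [13.  13.8] a 78.42 z 90.5
slab 917 hx [-50.8  -0.1  32.2] hy [-69.5  -2.2  69.1] z 40.9
handle 158 hx [-12.2   1.5  12. ] hy [-30.5  -1.8  27.9] z 70.7
post 30 hx [-68.2 -59.2 -54.8] hy [ 7.  14.3 20.6] z 90.3
bar 125 hx [-71.4 -60.  -53.5] hy [-0.2 43.3 82.6] z 39.5
wrist
holder 5277 c [516.3  98. ] wh [266.5 199.7] a 82.43 z 12.5
bed 36 c [479.  164.5] wh [29.   0.9] a 82.16 z 30.6
back 180 c [584.1  45.6] wh [29.1 17.6] a 51.56 z 61.9
end 439 c [533.1 188.6] wh [18.5 42.2] a 82.72 z 54.4
lip 289 c [580.3  45.4] wh [46.7 10.5] a 81.42 z 51.4
slab 908 hx [-51.  -18.1  41.5] hy [-69.7  48.9  69.3] z 41.6
handle 14 hx [5.  6.9 9.8] hy [-29.6 -26.3 -23.1] z 71.3
bar 418 hx [-71.1 -65.  -55.5] hy [42.  66.6 83.6] z 40.2
top
holder 1666 c [517.  105.7] wh [255.6 276. ] a 7.82 z 12.3
bed 9 c [522.   38.2] wh [ 5.7 14. ] a 87.97 z 28.4
back 426 c [602.5  96.3] wh [148.6  22.3] a 82.28 z 62.5
end 152 c [548.4 188. ] wh [18.3 68.5] a 82.11 z 54.0
lip 150 c [586.4  94.5] wh [142.   10.3] a 82.28 z 51.2
post 28 c [483.3 133.1] wh [13.  13.5] a 87.2 z 92.1
slab 1269 hx [-49.4  -8.8  41.4] hy [-67.7   0.9  70. ] z 41.3
handle 163 hx [-11.9  -0.5  10.7] hy [-27.6   1.2  30. ] z 71.1
post 27 hx [-69.2 -61.9 -55.5] hy [ 9.3 15.4 23.4] z 91.7
bar 120 hx [-69.8 -62.1 -54.2] hy [ 2.5 52.6 83. ] z 39.9
```

View pics/s15z.png

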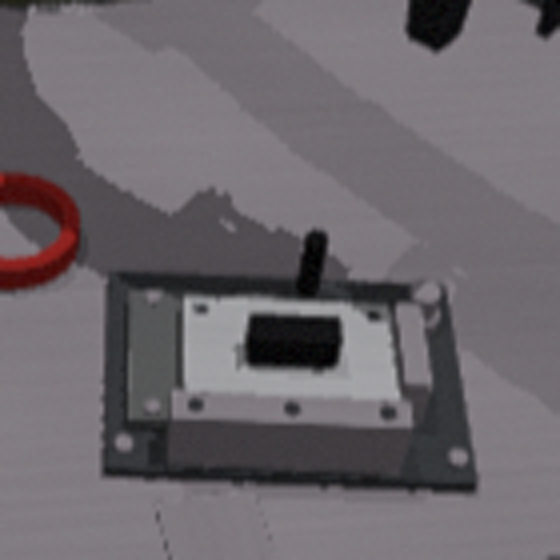

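View pics/scene15.png

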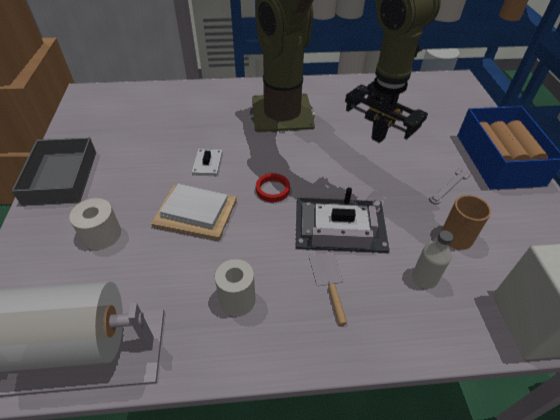

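The pictures show the plate under the lip and meeting both stops, the keeper shut with its post at (315,262), the pile and bench things in place, and the arm clear. Hand in.

```bash
python3 -c "
from plant import r
print(r.finish_job())"
```

```text
the job is handed in; nothing more can be done
None
```

I moved the die plate from the pile into the holder, seated it against both stops, swung the keeper shut and handed the job in at about 22 s.

**What I did**
- I lifted the larger plate by its handle, laid it flat and square on the raised bed, clear of both stops (about 17 and 13 mm short of home), and let go.
- I gripped it again, pressed it down about 7 mm (9 N), slid it under the lip to the back stop, then along that to the end stop. I seated it against both once more and released it.
- I pushed the keeper post round with the closed fingers until it stalled on its stop at about 14 N, then backed the arm away.

**Last checks**
- **Plate:** it spans holder x from about -50 and y from about -69 to 70 mm, square within camera error. Its top is at 41 mm, so it is held under the lip, and I saw no gap at the end stop.
- **Keeper:** the post is at about (-61, 15) mm in holder axes, against a fully shut position of (-62, 15).
- **Surroundings:** the pile and bench things look undisturbed in the picture, and the arm touches nothing.

**What disagreed**
- The fingertips end about 39 mm short of the reported TCP, so my first grasp closed above the handle and touched nothing. I measured the offset from the pictures, corrected for it and gripped properly.
- While sliding toward the end stop the plate stuck briefly, with little over 2 mm of a 10 mm move made, until I eased the push against the back stop.

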